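# Crank down the weighing table's stabiliser leg

## Task

The small weighing table has two stabiliser legs with hand cranks, and the one with the yellow knob still hangs clear of the steel pad below it. Turn the yellow-knobbed crank clockwise (seen from above) until you feel the load rise as its foot meets the pad, give it roughly another eighth to a quarter of a turn so that the foot stands firmly, and let go; do not jack it much further than that. The red-knobbed leg already stands on its pad: do not turn it.

Things in the scene. Friction and masses are not known exactly. Their poses are not given: they have to be found in the camera images.
- yellow_knob_center (a point): centre of the upright yellow crank knob, 24 mm diameter, 50 mm high, spinning freely on its pin (carry it round without turning the gripper). It circles level at 45 mm radius about the jack's vertical axis, from any start angle. The crank arm's top is 29 mm below this point. Range 6.2 rad clockwise from the start, 0.8 rad the wrong way. Let go, the crank stays (up to 80 N on the foot; above that it springs back to it)
- yellow_foot: black round rubber foot of the yellow leg, 44 mm across. Origin: centre of its underside, on the jack's vertical axis (the knob's circle centre). Clockwise cranking (from above) lowers it 5 mm per rad; starts 8 to 20 mm above its pad. Sprung: after contact 10 N per mm more cranked: 20 N (firm) about 0.4 rad past contact, 140 N (overload) about 2.8 rad past
- yellow_pad: loose dark steel disc on the worktop under the yellow foot, 64 mm across, 12 mm thick. Origin: centre of its underside. Moving the yellow knob round takes about 9 N while the foot hangs free, and some 5.5 N more per rad once the foot has met this pad
- red_crank (a joint): crank of the other leg, with a red knob, otherwise alike, 340 mm from the yellow one across the table. Radians turned clockwise from its start (0). Its foot already stands on its pad; it must stay within 0.2 rad

How it is judged:
At the end, for the whole second after the job is handed in: The yellow leg's foot stands still on its pad and presses on it with 20 to 140 N, and the red crank is within 0.2 rad of its start (contact force between yellow_foot and yellow_pad between 20 and 140 N and linear speed of yellow_foot below 0.005 m/s and value of joint red_crank between -0.2 and 0.2 rad); the robot touches nothing.
It fails at once if the yellow leg is overloaded: its foot presses on the pad with more than 140 N (contact force between yellow_foot and yellow_pad above 140 N).
It fails at once if the red crank is turned by more than 0.2 rad (value of joint red_crank above 0.2 rad or value of joint red_crank below -0.2 rad).
It also fails if it takes over 45 s, if anything falls off the work surface, if the arm or the gripper's body presses on something with over 40 N, if the wrist force passes 120 N, or if a joint passes its speed limit or range.

## Robot

A 6-joint arm with a two-finger parallel gripper is mounted at the origin on a cart in front of the work surface, level with it; the furniture and walls round the work are solid. World frame = base frame: x ahead of the robot, y to its left, z up, the work surface at z = 0. Lengths are in m, angles in rad, forces in N, time in s.
With the tool pointing down it reaches from about 0.3 to 0.825 m from the base axis. Payload 5.4 kg.
Tool frame: the origin (TCP) lies at the very end of the fingers, on their centre line; the grasp point (between the pads) lies 19 mm behind it; z points along the fingers, y is the line along which they close (so a half turn about z gives the same grasp; the last joint's range is limited). The gripper opens to 92 mm and grips with 3 to 60 N. Pads are 20 mm wide; open, the fingers measure 128 mm over their backs; the gripper's body (75 mm by 189 mm) begins 69 mm behind the grasp point.
Start: joints at [-1.389, 0.158, 1.597, -0, 1.386, -0.21], TCP at [0.22, -0.531, 0.178] pointing down, gripper open.
Joint ranges: [-2.91, 2.91], [-0.94, 2.29], [0.18, 2.7], [-1.29, 4.43], [0.17, 2.64], [-3, 3]. Speed limits (rad/s): [2.57, 2.57, 3.14, 3.14, 3.14, 3.14].

## Interface

Orientations are given as a unit quaternion [w, x, y, z].
In Python, from bench import manip, grab_frame, workorder gives the robot as it stands.
- The arm moves only by the tool move_arm, never from a script. Its argument "commands" is a list of rows, each a list of 6 numbers: the shift along the world's x, y, z each as a share of 0.15 m, from -1 to 1, then the turn, a rotation vector about the world's x, y, z each as a share of 2 pi rad, from -1 to 1. A call has 1 to 20 rows; each row is the pose to reach, as a shift and turn from the pose commanded when the call began, turning the shorter way round; what a row does not reach only later rows make up. A row lasts 1/8 s, in which the tool goes at most 62.5 mm and 10.7 degrees, less where a joint would pass 70% of its speed; a pose out of reach is approached as far as the arm can. A call with a number of a shift or a turn outside -1 to 1 is refused whole. A call with a gripper value outside its range is refused whole. "hand" is the gripper's target within -1 to 1 (shut at 1, half-way at 0, fully open at -1), set as the call begins (left out, the last holds). The fingers move at their own pace and stop on an object; "squeeze" is the grip in N (left out, the last holds). Time passes only in rows, so rows that repeat a pose let the fingers close. It gives the time, the measured TCP pose, the force, the opening and the grip force at its end, in the units of the state.
- manip.sense(): the state, without advancing time (a new reading comes with each control period).
- grab_frame(name): name is "side" or "top" or "wrist"; returns a dict with "pixels" (400x640x3 uint8, red, green, blue), "z_map" (400x640 float32, m along the optical axis (not along the pixel's ray), 0 where there is no reading), "camera_matrix" (3x3 intrinsics, pixels), "T" (4x4, takes a point from camera to world coordinates). Camera axes: x right, y down, z forward; pixel columns grow to the right and rows downward; lengths in m; the calibration is good to about 2 mm. A picture is of the moment at which its call begins.
- workorder.hand_in(): hands the job in; it is judged then, once.
The state is a dict: "t": time; "q": joint angles; "qvel": joint speeds; "joint_torque": joint torques, N m; "position": TCP position; "ee_rot": TCP orientation; "wrist_force": force on the tool from outside, world axes, zero at the start; "moment": the same for the moment, N m; "finger_gap": finger opening in m; "gripper_force": force on a finger pad.
Only numpy, scipy, OpenCV 4.12 (cv2) and the standard library are available. Lean on these libraries where they do the work, as an engineer would, in place of code of your own. Each camera call takes 0.05 s, during which the arm holds its last target. There are 200 camera calls.

## Working session

There is one attempt and no reset: what is moved stays moved. The work goes in short steps, Python scripts to look and compute and a tool call to move; the robot and the scene stay as the last step left them, time stands still between calls to the robot, and variables do not carry over. Pictures are saved under pics/ and viewed, at most 10 in all, crops included, and the job is handed in when it is done.

Besides the shell and the picture viewer there is one more tool, called after ">>>" in YAML: its name, and indented under it one key for each argument. move_arm: Moves the arm, as the interface text tells. Shift numbers are shares of 0.15 m and turn numbers shares of 2 pi rad, none past 1 either way. Its arguments: {"type":"object","properties":{"commands":{"type":"array","items":{"type":"array","items":{"type":"number"}}},"hand":{"type":"number"},"squeeze":{"type":"number"}},"required":["commands"]}

```bash
mkdir -p pics
cat > h.py <<'E'
import numpy as np, cv2
from bench import manip, grab_frame, workorder
def pts(f):
    z=f["z_map"];K=f["camera_matrix"];v,u=np.mgrid[:400,:640]
    p=np.stack([(u-K[0,2])/K[0,0]*z,(v-K[1,2])/K[1,1]*z,z,np.ones_like(z)],-1)
    return (p@f["T"].T)[...,:3]
def mask(f,c):
    h=cv2.cvtColor(f["pixels"],cv2.COLOR_RGB2HSV)
    H,S,V=h[...,0],h[...,1],h[...,2]
    m=((H>20)&(H<35)) if c=="y" else ((H<8)|(H>172))
    return m&(S>130)&(V>80)&(f["z_map"]>0)
E
python3 - <<'E'
from h import *
ims=[]
for n in("top","side"):
    f=grab_frame(n);ims.append(f["pixels"]);P=pts(f)
    print(n,f["T"][:3,3].round(3),f["T"][:3,2].round(2))
    for c in "yr":
        m=mask(f,c);q=P[m];v,u=np.nonzero(m)
        if len(q):print(c,len(q),u.min(),u.max(),v.min(),v.max(),np.percentile(q,[2,50,98],axis=0).round(3).tolist())
    cv2.imwrite(f"pics/{n}0.png",f["pixels"][...,::-1])
s=manip.sense();print(s["ee_rot"],s["position"],s["t"])
E
```

```text
top [0.438 0.056 0.95 ] [ 0.17 -0.   -0.99]
y 751 91 632 85 310 [[0.37, -0.632, 0.017], [0.781, -0.074, 0.072], [0.827, -0.029, 0.19]]
r 6544 0 638 4 399 [[-0.096, -0.685, -0.781], [0.692, 0.371, 0.065], [1.614, 1.533, 0.281]]
side [ 0.393 -0.682  0.52 ] [ 0.22  0.86 -0.47]
y 564 309 439 50 387 [[0.525, -0.373, 0.046], [0.783, -0.077, 0.073], [0.829, -0.028, 0.19]]
r 3239 277 486 93 399 [[0.609, -0.373, 0.01], [0.716, -0.252, 0.072], [0.82, 0.395, 0.278]]
[-8.32205524e-04  9.80874317e-01  1.94640392e-01  3.78574190e-06] [ 0.21941753 -0.53082898  0.17734561] 0.1
```

View pics/top0.png

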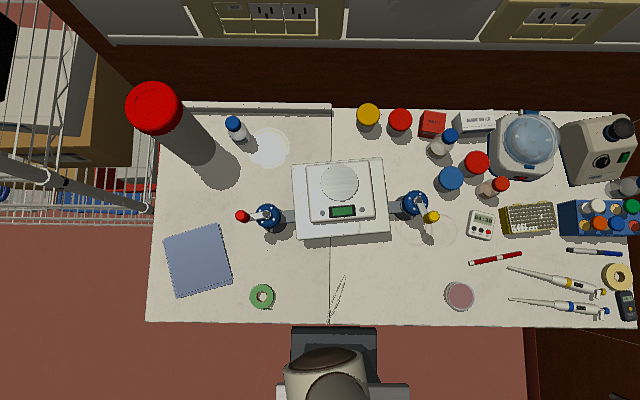

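View pics/side0.png

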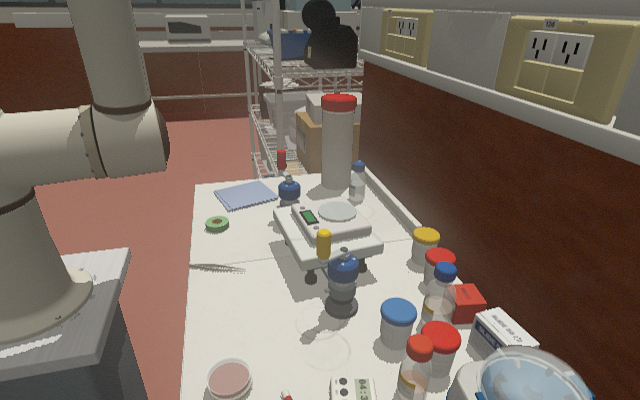

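The top view shows the yellow knob at about (432,216) beside the blue jack hub at (415,203), and the red knob at (242,216). The side view shows the yellow knob at about (324,243), with its hub at (343,265).

Run:
```python
from h import *
ims=[]
for n,(u0,u1,v0,v1),(a0,a1,b0,b1) in(("top",(422,442,206,226),(380,460,180,240)),("side",(312,334,225,265),(300,380,220,330))):
    f=grab_frame(n);P=pts(f)
    m=mask(f,"y");w=np.zeros_like(m);w[v0:v1,u0:u1]=1;m&=w
    q=P[m];v,u=np.nonzero(m)
    print(n,"knob",len(q),u.mean(),v.mean(),np.percentile(q,[3,50,97],axis=0).round(4).tolist())
    if n=="top":
        t=q[q[:,2]>q[:,2].max()-.006];print("knobtop",t.mean(0),len(t))
    h=cv2.cvtColor(f["pixels"],cv2.COLOR_RGB2HSV)
    w[:]=0;w[b0:b1,a0:a1]=1
    b=(h[...,0]>95)&(h[...,0]<125)&(h[...,1]>120)&w&(f["z_map"]>0)
    q=P[b];print("blue",len(q),np.percentile(q,[3,50,97],axis=0).round(4).tolist())
    if n=="top":
        for z0 in (.1,.12,.13,.14,.15,.16):
            k=q[(q[:,2]>z0)&(q[:,2]<z0+.01)]
            if len(k):print(z0,len(k),k.mean(0).round(4),k.min(0).round(3),k.max(0).round(3))
    ims.append(cv2.resize(f["pixels"][b0:b1,a0:a1],(400,int(400*(b1-b0)/(a1-a0))),interpolation=cv2.INTER_NEAREST)[...,::-1])
im=np.zeros((560,800,3),np.uint8)
for i,x in enumerate(ims): im[:min(560,x.shape[0]),400*i:400*i+400]=x[:560]
cv2.imwrite("pics/c1.png",im)
```

```text
top knob 108 432.64814814814815 216.11111111111111 [[0.5241, -0.181, 0.1488], [0.534, -0.171, 0.1886], [0.5446, -0.162, 0.1916]]
knobtop [ 0.53468408 -0.17229223  0.18926299] 85
blue 520 [[0.5505, -0.2671, 0.0675], [0.5872, -0.1578, 0.1104], [0.6362, -0.1301, 0.1192]]
0.1 40 [ 0.5652 -0.1405  0.1061] [ 0.549 -0.182  0.1  ] [ 0.601 -0.129  0.11 ]
0.12 12 [ 0.5749 -0.1497  0.1217] [ 0.567 -0.167  0.12 ] [ 0.585 -0.145  0.125]
side knob 179 323.2737430167598 240.44692737430168 [[0.5249, -0.1861, 0.1461], [0.5342, -0.1818, 0.1858], [0.5442, -0.1682, 0.1902]]
blue 22 [[0.5742, -0.1779, 0.1145], [0.583, -0.1705, 0.1165], [0.5969, -0.1494, 0.1182]]
```

View pics/c1.png

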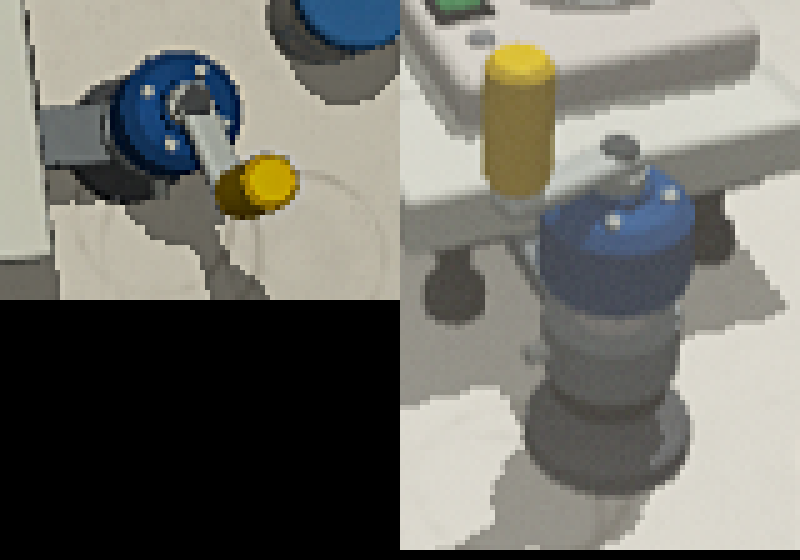

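The crop shows the knob top at about (434,215) in the top image, the nut on the axis at (419,200) and the blue ring's centre near (415.5,202). I'll cast rays to get the axis.

Run:
```python
from h import *
f=grab_frame("top");P=pts(f);K=f["camera_matrix"];T=f["T"]
def ray(u,v,z):
    d=T[:3,:3]@np.linalg.inv(K)@[u,v,1];o=T[:3,3];return (o+d*(z-o[2])/d[2]).round(4)
print("knobtop",ray(434,216,.19),"nut",ray(419,199.7,.148),"ring",ray(415.5,202,.115))
q=P[190:206,412:425].reshape(-1,3);q=q[q[:,2]>.128];print("nut/arm",len(q),q[:,2].max(),q[q[:,2]>q[:,2].max()-.004].mean(0))
q=P[155:245,290:393];print("scale max z",np.percentile(q[...,2],[50,90,99,100]))
s=P[150:250,380:480].reshape(-1,3);print("near max z",s[:,2].max())
k=P[60:260,350:520].reshape(-1,3);print(np.sort(k[k[:,2]>.1][:,2])[-5:],P[60:140,520:560,2].max())
```

```text
knobtop [ 0.5339 -0.1728  0.19  ] nut [ 0.5745 -0.1541  0.148 ] ring [ 0.5747 -0.1547  0.115 ]
nut/arm 72 0.14121549816615564 [ 0.57728019 -0.15739574  0.13835113]
scale max z [0.08567088 0.11358065 0.11744451 0.95009215]
near max z 0.9500921521758072
[0.95009215 0.95009215 0.95009215 0.95009215 0.95009215] 0.9500921521758072
```

>>> move_arm:
  commands:
    - [0,0,0.4,0,0,0]
    - [0.3,0.35,0.6,0,0,0]
    - [0.6,0.7,0.6,0,0,0]
    - [0.9,1,0.6,0,0,0]
    - [0.9,1,0.6,0,0,0]
  hand: -0.2

```text
t: 0.88
position: [0.3563, -0.3792, 0.2685]
ee_rot: [0.0, 0.981, 0.196, 0.0]
wrist_force: [-0.3, -1.0, 0.7]
finger_gap: 0.0555
gripper_force: 0.0
```

>>> move_arm:
  commands:
    - [0.3,0.35,0,0,0,0]
    - [0.6,0.7,0,0,0,0]
    - [0.9,1,0,0,0,0]
    - [0.9,1,0,0,0,0]
    - [0.9,1,0,0,0,0]

```text
t: 1.5
position: [0.4894, -0.2317, 0.2678]
ee_rot: [0.0, 0.981, 0.195, -0.001]
wrist_force: [0.1, -0.4, -0.1]
finger_gap: 0.0551
gripper_force: 0.0
```

>>> move_arm:
  commands:
    - [0.3,0.39,0,0,0,0]
    - [0.3,0.39,0,0,0,0]
    - [0.3,0.39,0,0,0,0]
    - [0.3,0.39,0,0,0,0]

```text
t: 2.0
position: [0.5337, -0.1747, 0.2682]
ee_rot: [0.0, 0.981, 0.194, -0.0]
wrist_force: [0.7, 0.4, 0.8]
finger_gap: 0.0548
gripper_force: 0.0
```

Run:
```python
from h import *
f=grab_frame("wrist");P=pts(f);m=mask(f,"y");q=P[m]
k=(abs(q[:,0]-.534)<.05)&(abs(q[:,1]+.172)<.05);q=q[k];v,u=np.nonzero(m);print(len(q),f["T"][:3,3])
if len(q):
  z=np.percentile(q[:,2],98);t=q[q[:,2]>z-.003];print(z,t.mean(0),(t.min(0)+t.max(0))/2,np.ptp(t,axis=0),u[k].mean(),v[k].mean())
print(manip.sense()["position"])
cv2.imwrite("pics/w1.png",f["pixels"][...,::-1])
```

```text
529 [ 0.59727326 -0.14828781  0.47491618]
0.19132158578523048 [ 0.53785479 -0.17378283  0.19511606] [ 0.54847178 -0.16477614  0.30172201] [0.04232139 0.06097813 0.22678044] 319.875236294896 193.50850661625708
[ 0.53371482 -0.17450702  0.26822204]
```

View pics/w1.png

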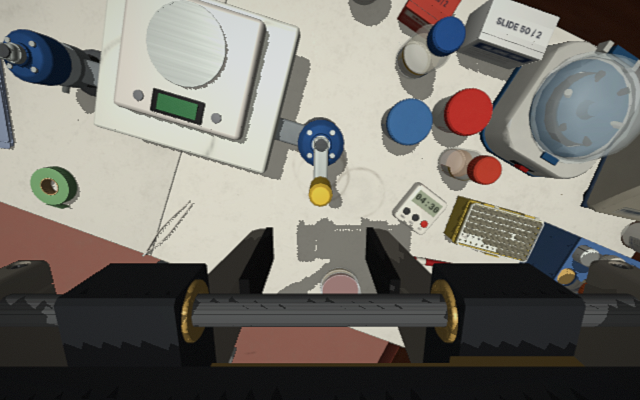

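The wrist view shows the knob top at (320,187–198), centred between the fingers, with the nut at (321,145) straight ahead in the tool's x direction.

Run:
```python
from h import *
f=grab_frame("wrist");K=f["camera_matrix"];T=f["T"];P=pts(f);m=mask(f,"y")
m[:170]=0;m[215:]=0;m[:,:300]=0;m[:,340:]=0
def ray(u,v,z):
    d=T[:3,:3]@np.linalg.inv(K)@[u,v,1];o=T[:3,3];return (o+d*(z-o[2])/d[2]).round(4)
t=m&(abs(P[...,2]-.19)<.004);v,u=np.nonzero(t);q=P[t]
c,r=cv2.minEnclosingCircle(np.c_[u,v].astype(np.float32));print(c,r,2*r*.285/K[0,0],ray(*c,.19),q.mean(0))
print("nut",ray(321,145,.145),P[145,321])
```

```text
(320.19427490234375, 194.4044647216797) 11.629070281982422 0.021851142023674622 [ 0.538  -0.1736  0.19  ] [ 0.53776888 -0.17382085  0.18921222]
nut [ 0.5792 -0.1578  0.145 ] [ 0.59731102 -0.14817876  0.47497579]
```

>>> move_arm:
  commands:
    - [0.02,0.01,-0.3,0,0,0]
    - [0.02,0.01,-0.6,0,0,0]
    - [0.02,0.01,-0.79,0,0,0]
    - [0.02,0.01,-0.79,0,0,0]
    - [0.02,0.01,-0.79,0,0,0]

```text
t: 2.72
position: [0.5382, -0.1723, 0.1514]
ee_rot: [0.001, 0.981, 0.194, 0.001]
wrist_force: [-0.3, 1.5, 0.2]
finger_gap: 0.0547
gripper_force: 0.0
```

>>> move_arm:
  commands:
    - [0,0,0,0,0,0]
    - [0,0,0,0,0,0]
    - [0,0,0,0,0,0]
    - [0,0,0,0,0,0]
    - [0,0,0,0,0,0]
    - [0,0,0,0,0,0]
  hand: 1
  squeeze: 45

```text
t: 3.48
position: [0.5385, -0.1732, 0.1502]
ee_rot: [0.002, 0.981, 0.194, 0.001]
wrist_force: [2.6, -5.7, -1.8]
finger_gap: 0.017
gripper_force: 38.7
```

Run:
```python
from h import *
f=grab_frame("wrist");g=grab_frame("side")
a=cv2.resize(f["pixels"][100:400,170:470],(400,400),interpolation=1);b=cv2.resize(g["pixels"][180:300,260:380],(400,400),interpolation=0)
cv2.imwrite("pics/g1.png",np.hstack([a,b])[...,::-1]);print(manip.sense()["finger_gap"])
```

```text
0.017047573751760598
```

View pics/g1.png

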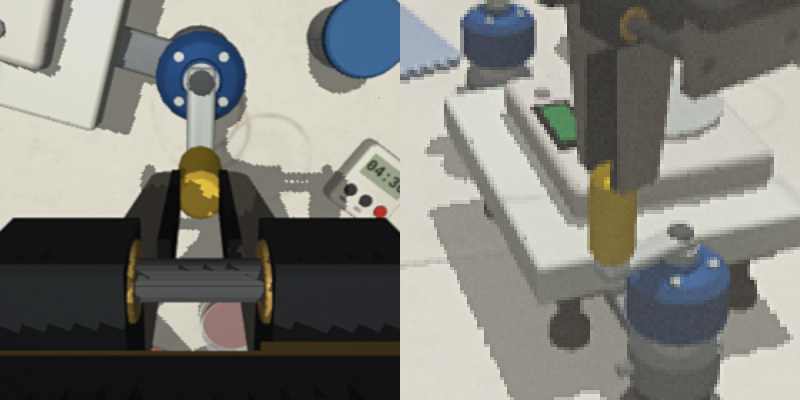

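Run:
```python
from h import *
f=grab_frame("wrist");K=f["camera_matrix"];T=f["T"];P=pts(f);Ti=np.linalg.inv(T)
s=manip.sense();p=s["position"];w,x,y,z=s["ee_rot"]
from scipy.spatial.transform import Rotation as R
r=R.from_quat([x,y,z,w]).as_matrix();print(r.round(3).tolist())
def pr(X):
    c=Ti[:3]@np.r_[X,1];c=K@c;return (c[:2]/c[2]).round(1)
for n,X in dict(tip=p,grasp=p-.019*r[:,2],xp=p+.01*r[:,0],xm=p-.01*r[:,0]).items(): print(n,X.round(4),pr(X))
for zz in (.19,.14): print(pr([.538,-.1737,zz]))
m=mask(f,"y");m[:180]=0;m[:,:290]=0;m[:,350:]=0;m[300:]=0
v,u=np.nonzero(m);print(u.min(),u.max(),v.min(),v.max())
q=P[m];t=q[abs(q[:,2]-.19)<.003];print("top pts",len(t),t.mean(0),t.min(0),t.max(0));lo=q[q[:,2]<.183];print(len(lo),lo.mean(0),lo.min(0),lo.max(0))
```

```text
[[0.924, 0.382, 0.002], [0.382, -0.924, -0.004], [0.001, 0.004, -1.0]]
tip [ 0.5385 -0.1732  0.1502] [319.4 224.4]
grasp [ 0.5384 -0.1732  0.1692] [319.4 233.5]
xp [ 0.5477 -0.1694  0.1502] [319.4 210.9]
xm [ 0.5292 -0.177   0.1502] [319.4 237.5]
[320.2 246.7]
[319.7 220.9]
304 335 210 263
top pts 840 [ 0.53781017 -0.17353012  0.18954337] [ 0.52629976 -0.18401969  0.1870315 ] [ 0.54890204 -0.16376365  0.19212068]
419 [ 0.54632746 -0.16976453  0.16591792] [ 0.53645401 -0.18127219  0.14610389] [ 0.54911465 -0.16241587  0.18291078]
```

Run:
```python
import numpy as np
a=np.radians(202.5)
for c in range(11):
    t=a-.5*c-np.arange(0,6)*.1
    p=.3*np.c_[np.cos(t),np.sin(t)]
    print(c,(p[1:]-p[0]).round(3).tolist())
```

```text
0 [[-0.01, 0.028], [-0.017, 0.057], [-0.022, 0.087], [-0.023, 0.117], [-0.021, 0.147]]
1 [[0.005, 0.03], [0.012, 0.059], [0.023, 0.087], [0.036, 0.114], [0.052, 0.139]]
2 [[0.018, 0.024], [0.039, 0.046], [0.062, 0.065], [0.086, 0.082], [0.112, 0.097]]
3 [[0.027, 0.012], [0.056, 0.021], [0.085, 0.028], [0.115, 0.031], [0.145, 0.031]]
4 [[0.03, -0.003], [0.059, -0.008], [0.088, -0.017], [0.116, -0.028], [0.142, -0.042]]
5 [[0.025, -0.017], [0.048, -0.036], [0.069, -0.057], [0.088, -0.08], [0.105, -0.105]]
6 [[0.014, -0.027], [0.025, -0.054], [0.034, -0.083], [0.039, -0.113], [0.042, -0.142]]
7 [[-0.0, -0.03], [-0.004, -0.06], [-0.01, -0.089], [-0.02, -0.118], [-0.032, -0.145]]
8 [[-0.015, -0.026], [-0.032, -0.051], [-0.052, -0.073], [-0.074, -0.094], [-0.097, -0.112]]
9 [[-0.025, -0.016], [-0.052, -0.029], [-0.081, -0.039], [-0.11, -0.047], [-0.139, -0.052]]
10 [[-0.03, -0.002], [-0.06, -0.0], [-0.09, 0.004], [-0.119, 0.011], [-0.147, 0.021]]
```

>>> move_arm:
  commands:
    - [-0.01,0.028,0,0,0,0]
    - [-0.017,0.057,0,0,0,0]
    - [-0.022,0.087,0,0,0,0]
    - [-0.023,0.117,0,0,0,0]
    - [-0.021,0.147,0,0,0,0]

```text
t: 4.25
position: [0.5355, -0.1525, 0.1502]
ee_rot: [0.003, 0.981, 0.194, 0.001]
wrist_force: [3.6, -9.4, -2.7]
finger_gap: 0.0171
gripper_force: 38.2
```

>>> move_arm:
  commands:
    - [0.005,0.03,0,0,0,0]
    - [0.012,0.059,0,0,0,0]
    - [0.023,0.087,0,0,0,0]
    - [0.036,0.114,0,0,0,0]
    - [0.052,0.139,0,0,0,0]

```text
t: 4.88
position: [0.5426, -0.1322, 0.1501]
ee_rot: [0.004, 0.981, 0.194, -0.0]
wrist_force: [0.3, -10.1, -2.2]
finger_gap: 0.0166
gripper_force: 38.5
```

>>> move_arm:
  commands:
    - [0.018,0.024,0,0,0,0]
    - [0.039,0.046,0,0,0,0]
    - [0.062,0.065,0,0,0,0]
    - [0.086,0.082,0,0,0,0]
    - [0.112,0.097,0,0,0,0]

```text
t: 5.5
position: [0.5581, -0.1176, 0.15]
ee_rot: [0.003, 0.981, 0.194, -0.002]
wrist_force: [-4.5, -10.9, 0.4]
finger_gap: 0.0169
gripper_force: 39.3
```

>>> move_arm:
  commands:
    - [0.027,0.01,0,0,0,0]
    - [0.056,0.017,0,0,0,0]
    - [0.085,0.022,0,0,0,0]
    - [0.115,0.023,0,0,0,0]
    - [0.145,0.023,0,0,0,0]

```text
t: 6.12
position: [0.5784, -0.1118, 0.1499]
ee_rot: [0.0, 0.981, 0.195, -0.003]
wrist_force: [-9.6, -3.4, 5.1]
finger_gap: 0.0169
gripper_force: 40.4
```

>>> move_arm:
  commands:
    - [0.03,-0.003,0,0,0,0]
    - [0.059,-0.008,0,0,0,0]
    - [0.088,-0.017,0,0,0,0]

```text
t: 6.5
position: [0.5915, -0.1131, 0.1499]
ee_rot: [-0.001, 0.981, 0.195, -0.003]
wrist_force: [-7.8, 0.0, 6.1]
finger_gap: 0.0168
gripper_force: 40.6
```

>>> move_arm:
  commands:
    - [0.028,-0.011,0,0,0,0]
    - [0.054,-0.025,0,0,0,0]
    - [0.079,-0.042,0,0,0,0]
    - [0.102,-0.061,0,0,0,0]

```text
t: 7.0
position: [0.6071, -0.1206, 0.1499]
ee_rot: [-0.002, 0.981, 0.195, -0.002]
wrist_force: [-8.2, 4.6, 6.2]
finger_gap: 0.0169
gripper_force: 40.7
```

>>> move_arm:
  commands:
    - [0.021,-0.021,0,0,0,0]
    - [0.04,-0.044,0,0,0,0]
    - [0.057,-0.069,0,0,0,0]

```text
t: 7.38
position: [0.6164, -0.1299, 0.1499]
ee_rot: [-0.003, 0.981, 0.195, -0.001]
wrist_force: [-5.4, 7.8, 6.3]
finger_gap: 0.0171
gripper_force: 40.5
```

>>> move_arm:
  commands:
    - [0.014,-0.027,0,0,0,0]
    - [0.025,-0.054,0,0,0,0]
    - [0.034,-0.083,0,0,0,0]

```text
t: 7.75
position: [0.6226, -0.1415, 0.15]
ee_rot: [-0.003, 0.981, 0.195, 0.0]
wrist_force: [-0.6, 9.2, 4.7]
finger_gap: 0.017
gripper_force: 40.2
```

Run:
```python
from h import *
g=grab_frame("side");x=cv2.resize(g["pixels"][240:330,300:390],(600,600),interpolation=0)
x=cv2.convertScaleAbs(x,alpha=2)
cv2.imwrite("pics/s2.png",x[...,::-1])
```

```text
(no output)
```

View pics/s2.png

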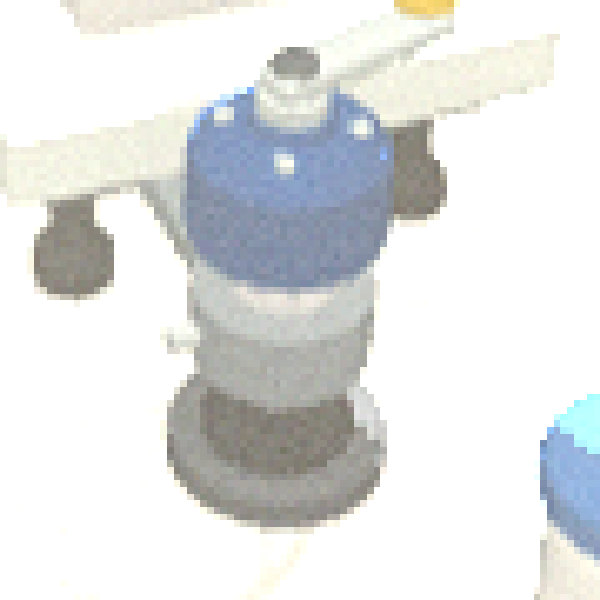

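The side crop shows the foot's lower edge at about (282,475), close above the pad top, whose front rim is near (280,495). The force is still at the free level of 9 N, so I continue in small steps.

>>> move_arm:
  commands:
    - [0.005,-0.03,0,0,0,0]
    - [0.008,-0.059,0,0,0,0]

```text
t: 8.05
position: [0.6247, -0.1498, 0.1501]
ee_rot: [-0.003, 0.981, 0.195, 0.001]
wrist_force: [0.8, 9.4, 3.8]
finger_gap: 0.0169
gripper_force: 39.9
```

>>> move_arm:
  commands:
    - [0,-0.03,0,0,0,0]
    - [-0.004,-0.06,0,0,0,0]

```text
t: 8.3
position: [0.6251, -0.1585, 0.1502]
ee_rot: [-0.003, 0.981, 0.195, 0.002]
wrist_force: [4.5, 11.6, 2.5]
finger_gap: 0.0169
gripper_force: 39.6
```

>>> move_arm:
  commands:
    - [-0.006,-0.029,0,0,0,0]
    - [-0.016,-0.058,0,0,0,0]

```text
t: 8.55
position: [0.6238, -0.1672, 0.1503]
ee_rot: [-0.003, 0.981, 0.195, 0.004]
wrist_force: [8.4, 11.1, 0.3]
finger_gap: 0.017
gripper_force: 39.1
```

>>> move_arm:
  commands:
    - [-0.012,-0.027,0,0,0,0]
    - [-0.027,-0.053,0,0,0,0]

```text
t: 8.8
position: [0.6209, -0.1756, 0.1504]
ee_rot: [-0.002, 0.981, 0.195, 0.005]
wrist_force: [12.3, 8.7, -1.8]
finger_gap: 0.0167
gripper_force: 38.7
```

>>> move_arm:
  commands:
    - [-0.017,-0.025,0,0,0,0]
    - [-0.037,-0.047,0,0,0,0]

```text
t: 9.05
position: [0.6162, -0.1834, 0.1505]
ee_rot: [-0.001, 0.981, 0.195, 0.006]
wrist_force: [14.1, 6.9, -3.5]
finger_gap: 0.0169
gripper_force: 38.2
```

>>> move_arm:
  commands:
    - [-0.022,-0.021,0,0,0,0]
    - [-0.045,-0.039,0,0,0,0]

```text
t: 9.3
position: [0.6101, -0.1902, 0.1506]
ee_rot: [-0.0, 0.981, 0.195, 0.006]
wrist_force: [16.7, 5.5, -5.3]
finger_gap: 0.0166
gripper_force: 37.8
```

>>> move_arm:
  commands:
    - [0,0,0,0,0,0]
    - [0,0,0,0,0,0]
    - [0,0,0,0,0,0]
    - [0,0,0,0,0,0]
  hand: 0.2

```text
t: 9.8
position: [0.6045, -0.1925, 0.1494]
ee_rot: [-0.0, 0.981, 0.195, -0.0]
wrist_force: [-0.7, 0.5, 0.6]
finger_gap: 0.0364
gripper_force: 0.0
```

>>> move_arm:
  commands:
    - [0,0,0.15,0,0,0]
    - [0,0,0.4,0,0,0]
    - [0,0,0.8,0,0,0]
    - [0,0,0.8,0,0,0]
    - [0,0,0.8,0,0,0]
    - [0,0,0.8,0,0,0]

```text
t: 10.55
position: [0.6038, -0.192, 0.2674]
ee_rot: [-0.001, 0.981, 0.195, -0.001]
wrist_force: [-0.5, 0.0, 0.1]
finger_gap: 0.0369
gripper_force: 0.0
```

Run:
```python
from h import *
f=grab_frame("wrist");K=f["camera_matrix"];T=f["T"];P=pts(f);m=mask(f,"y")
t=m&(abs(P[...,2]-.19)<.005)&(abs(P[...,0]-.58)<.07)&(abs(P[...,1]+.157)<.07);k=P[t].mean(0);print(k,t.sum())
r=k[:2]-[.580,-.1568];print(np.hypot(*r),np.degrees(np.arctan2(r[1],r[0])))
g=grab_frame("side");x=cv2.resize(g["pixels"][240:330,300:390],(600,600),interpolation=0)
cv2.imwrite("pics/s3.png",cv2.convertScaleAbs(x,alpha=2)[...,::-1])
print(manip.sense()["wrist_force"])
```

```text
[ 0.61139745 -0.18916002  0.1890228 ] 428
0.045088478303178525 -45.86495705892699
[0.03185898 0.08785522 0.33171755]
```

View pics/s3.png

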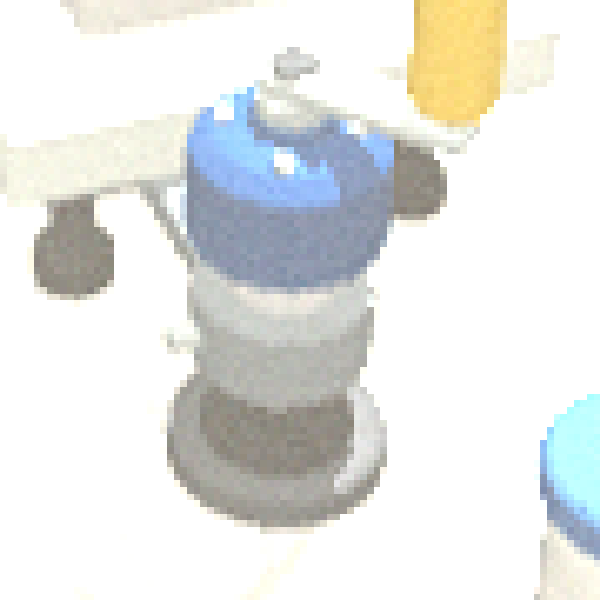

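The foot's lower edge is at about (282,475), where it was at 3.3 rad commanded. It has been on the pad since roughly there, about 1 rad ago (50–70 N), and the gripper is clear.

```bash
python3 -c "
from bench import workorder;print(workorder.hand_in())"
```

```text
the job is handed in; nothing more can be done
None
```

I turned the yellow crank clockwise about 4.3 rad, roughly 1 rad past where its foot met the pad, for an estimated 50–70 N on the foot; I then released the knob, left the red crank alone and handed the job in (no verdict was returned).

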